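# Fit the keyed feed roller into the hollow-shaft gearbox

## Task

The board feed drive on the saw table needs its rubber roller back. Lift the rubber roller out of its wooden stand, let its keyed shaft down into the gearbox's hollow shaft, turning it under light pressure and without forcing or dropping it until the key finds its keyway and the collar sits right down on the gearbox cover; then slide the locking fork fully home over the collar and let go. Leave the idler roller, the spring clamp and the tape measure where they are.

Things in the scene. Friction and masses are not known exactly. Their poses are not given: they have to be found in the camera images.
- feed_drive: Feed drive, bolted down: light-alloy worm gearbox on a dark 150 x 180 mm base plate, finned grey motor. Origin on the table under the upright axis of the hollow shaft; +x to the motor, -x to the locking fork. Round cover (72 mm across) has its flat top 85 mm up, with a round hole 32 mm across on the axis. Highest fixed part: terminal box on the motor, 110 mm, from 85 mm out on +x.
- hub_face (a point): On the axis, 70 mm up: end face of the steel hollow shaft, 15 mm down in the cover's hole. Bore 21.6 mm, 50 mm long, open below, with one straight keyway 9.6 mm wide out to 15.5 mm from the axis. The keyway points somewhere within 1.0 rad either way of the drive's +x (not measured; these axes are the drive's). The worm gear is self-locking: the hollow shaft does not turn, so turn the roller.
- roller_mid (a point): Centre of the black rubber tyre of the feed roller: 56 mm across, 44 mm high, round, to be gripped anywhere round its side; z up along the shaft, x towards the key. The key's upper end shows on the roller's top as a small dark bar beside the shaft end, on the same side as the key below. When fully home this point is 124 mm above the drive's origin.
- feed_roller: The same roller (about 0.45 kg), origin at the underside of its steel collar (44 mm across, 6 mm thick), 39 mm below the tyre's centre. Below it the 20 mm shaft, its tapered tip (14 mm across) 71 mm down. Key on the shaft's +x side: 8 mm wide, out to 14 mm from the axis, from 18 to 48 mm down. Below the key the shaft is plain and enters the bore in any turn.
- locking_fork (a joint): Slide of the flat steel locking fork on the gearbox, m: 0 drawn back, 0.040 fully home, moving along the drive's +x. Friction about 3 N; stays where it is left. Its prongs, 24 mm apart, pass over the collar, either side of the 20 mm neck between collar and tyre, when the collar is down on the cover.
- fork_knob (a point): Upright black knob of the fork, 23 mm across at its head, 40 mm high; the point is on its axis half-way up, 120 mm above the table. It moves with the fork: on the drive's -x side, 100 mm from the hollow shaft's axis when drawn back, 60 mm when home. The keeper strips beside it are 105 mm high.
- roller_stand: Beech stand 84 x 176 x 85 mm, fixed, with two upright holes 32 mm across at 43 mm either way along its y; origin under its centre. Rubber roller and idler stand in them, collars on the stand's top.
- idler_mid (a point): Plain metal idler roller, 42 mm across and 28 mm high, point half-way up; stands in the other hole of the stand. Not to be used.
- tape_measure: Tape measure, 36 x 94 x 69 mm, standing on the table. Bystander.
- spring_clamp: Black spring clamp with orange tips, 55 x 119 x 26 mm, lying on the table. Bystander.
Not all that is in view belongs to the job. Leave any green look-alike of the feed_roller alone.

How it is judged:
On the way, in this order (a step that is already met when the one before it is completed fails the run):
1. the key is in its keyway and the roller is home, collar on the cover, before the fork is closed (z of roller_mid in the frame of feed_drive below 0.126 m and horizontal distance between roller_mid and feed_drive below 0.003 m and value of joint locking_fork below 0.015 m), for 0.2 s.
2. the locking fork is slid home over the collar (value of joint locking_fork above 0.036 m), for 0.2 s.
At the end, for the whole second after the job is handed in: The roller is upright on the hollow shaft's axis (within 3 mm), its collar down on the cover (within 2 mm), the locking fork at least 36 mm in of its 40 mm, and the roller at rest (z of roller_mid in the frame of feed_drive below 0.126 m and horizontal distance between roller_mid and feed_drive below 0.003 m and angle between roller_mid's own z axis and vertical below 0.05 rad and value of joint locking_fork above 0.036 m and linear speed of feed_roller below 0.02 m/s); the robot touches nothing.
It fails at once if the roller is forced: it bears on the drive with more than 60 N while it is gripped (contact force between feed_roller and feed_drive above 60 N and contact force between the fingers and feed_roller above 2 N).
It fails at once if the roller is dropped into the drive: it strikes it with more than 200 N (contact force between feed_roller and feed_drive above 200 N).
It fails at once if the idler roller is moved by more than 15 mm (distance of idler_mid from where it was at the start of the episode above 0.015 m).
It fails at once if the spring clamp or the tape measure is moved by more than 30 mm (distance of any of spring_clamp, tape_measure from where it was at the start of the episode above 0.03 m).
It also fails if it takes over 72 s, if anything falls off the work surface, if the arm or the gripper's body presses on something with over 40 N, if the wrist force passes 120 N, or if a joint passes its speed limit or range.

## Robot

A 7-joint arm with a two-finger parallel gripper is mounted at the origin on the work surface; the furniture and walls round the work are solid. World frame = base frame: x ahead of the robot, y to its left, z up, the work surface at z = 0. Lengths are in m, angles in rad, forces in N, time in s.
With the tool pointing down it reaches from about 0.425 to 0.925 m from the base axis. Payload 6.8 kg.
Tool frame: the origin (TCP) lies between the finger pads; the fingertips stand 14 mm ahead of it and the grasp point (between the pads) lies 5 mm behind it; z points along the fingers, y is the line along which they close (so a half turn about z gives the same grasp; the last joint's range is limited). The gripper opens to 85 mm and grips with 20 to 120 N. Pads are 22 mm wide; open, the fingers measure 114 mm over their backs; the gripper's body (76 mm by 85 mm) begins 54 mm behind the grasp point. The pads swing forward as they close: fully open they stand 13 mm farther back than shut.
Start: joints at [-1.447, 0.477, 0.022, 1.555, -0.011, 1.109, -0.083], TCP at [0.155, 0.657, 0.245] pointing down, gripper open.
Joint ranges: [-2.96, 2.96], [-0.34, 2.1], [-1.41, 1.46], [0.24, 2.44], [-1.37, 4.51], [0.17, 1.92], [-2.96, 2.96]. Speed limits (rad/s): [2.39, 2.39, 3.14, 3.14, 3.14, 3.14, 3.14].

## Interface

Orientations are given as a rotation vector (axis times angle).
In Python, from bench import r, eyes, ticket gives the robot as it stands. The module is installed in compiled form; this text tells all that it offers.
- The arm moves only by the tool arm_command, never from a script. Its argument "plan" is text: rows parted by semicolons, each of 4 numbers parted by spaces: the shift along the tool's x, y, z in m, then the turn about the tool's z in degrees. In form: tx ty tz yaw; .... A call has 1 to 20 rows; each row shifts and turns the commanded pose from where the row before left it, along the tool's axes as they then stand; what a row does not reach is not made up. A row lasts 1/8 s, in which the tool goes at most 62.5 mm and 10.7 degrees, less where a joint would pass 70% of its speed; a pose out of reach is approached as far as the arm can. A call is refused whole if a number of a shift passes 0.0625 or a number of a turn 10.7, either way. A call with a gripper value outside its range is refused whole. "hand" is the closure, from -1 (fully open) to 1 (shut), set as the call begins (left out, the last holds). The fingers move at their own pace and stop on an object; "grip_force" is the grip in N (left out, the last holds). Time passes only in rows, so rows that do not move let the fingers close. It gives the time, the measured TCP pose, the force, the opening and the grip force at its end, in the units of the state.
- r.get_obs(): the state, without advancing time (a new reading comes with each control period).
- eyes.grab_frame(name): name is "side" or "top" or "wrist"; returns (picture, depth): 384x512x3 uint8, red, green, blue; 384x512 float32, m along the optical axis (not along the pixel's ray), 0 where there is no reading.
- eyes.calibration(name): a dict with "fov_y" (degrees; the focal length in pixels is half the picture's height over the tangent of half this angle, whatever the lens; pixels are square), "cx", "cy" (the principal point, pixels), "origin" and "attitude" of the camera in the world; the wrist camera has in their place "tool_from_camera" (4x4, takes a point from camera to tool coordinates, whose origin is the TCP and whose axes are the flange's). Camera axes: x right, y up, looking along -z (the intrinsics and any distortion apply to the point x, -y, -z); pixel columns grow to the right and rows downward; lengths in m; the calibration is good to about 2 mm. A picture is of the moment at which its call begins: read the wrist's pose just before it. calibration takes no time and is no camera call.
- ticket.hand_in(): hands the job in; it is judged then, once.
The state is a dict: "clock": time; "joints": joint angles; "qvel": joint speeds; "tau": joint torques, N m; "tcp_pos": TCP position; "orientation": TCP orientation; "contact_force": force on the tool from outside, world axes, zero at the start; "moment": the same for the moment, N m; "grip_width": finger opening in m; "gripper_force": force on a finger pad.
Only numpy, scipy, OpenCV 4.12 (cv2) and the standard library are available. Lean on these libraries where they do the work, as an engineer would, in place of code of your own. Each camera call takes 0.05 s, during which the arm holds its last target. There are 200 camera calls.

## Working session

There is one attempt and no reset: what is moved stays moved. The work goes in short steps, Python scripts to look and compute and a tool call to move; the robot and the scene stay as the last step left them, time stands still between calls to the robot, and variables do not carry over. Pictures are saved under pics/ and viewed, at most 10 in all, crops included, and the job is handed in when it is done.

Besides the shell and the picture viewer there is one more tool, called after "Call:" as name(argument=value, ...) on one line, values as JSON. arm_command: Moves the arm, as the interface text tells. Its arguments: {"type":"object","properties":{"plan":{"type":"string"},"hand":{"type":"number"},"grip_force":{"type":"number"}},"required":["plan"]}

```bash
mkdir -p pics; cat > h.py <<'E'
import numpy as np, cv2
from bench import r, eyes, ticket
from scipy.spatial.transform import Rotation as R
def campose(n,o=None):
    c=eyes.calibration(n)
    if 'origin' in c:
        a=np.array(c['attitude'],float)
        M=R.from_rotvec(a).as_matrix() if a.shape==(3,) else (a if a.shape==(3,3) else R.from_quat(a).as_matrix())
        return c,M,np.array(c['origin'])
    T=np.array(c['tool_from_camera']); W=R.from_rotvec(o['orientation']).as_matrix()
    return c,W@T[:3,:3],W@T[:3,3]+np.array(o['tcp_pos'])
def rays(c,M,uv):
    f=192/np.tan(np.radians(c['fov_y'])/2)
    uv=np.atleast_2d(uv).astype(float)
    d=np.c_[(uv[:,0]-c['cx'])/f,-(uv[:,1]-c['cy'])/f,-np.ones(len(uv))]
    return d@M.T
def plane(n,uv,z,o=None):
    c,M,p=campose(n,o); d=rays(c,M,uv); return p+d*((z-p[2])/d[:,2])[:,None]
def cloud(n,depth,o=None):
    c,M,p=campose(n,o); v,u=np.mgrid[:384,:512]
    P=p+rays(c,M,np.c_[u.ravel(),v.ravel()])*depth.reshape(-1,1); P[depth.ravel()==0]=np.nan
    return P.reshape(384,512,3)
E
python3 - <<'E'
from h import *
for n in ('top','side','wrist'): print(n,eyes.calibration(n))
o=r.get_obs(); print(o)
ims=[]
for n in ('top','side','wrist'):
    o=r.get_obs();p,d=eyes.grab_frame(n); np.savez(f'pics/{n}0.npz',p=p,d=d,pos=o['tcp_pos'],ori=o['orientation'])
    cv2.imwrite(f'pics/{n}0.png',cv2.resize(p[:,:,::-1],(768,576),interpolation=cv2.INTER_CUBIC))
E
```

```text
top {'fov_y': 46.06035474227032, 'cx': 266.19982110054985, 'cy': 193.1262967762739, 'origin': array([0.36764299, 0.02758331, 1.54440312]), 'attitude': array([ 0.08835724, -0.05703007, -1.57834356])}
side {'fov_y': 55.52729530504729, 'cx': 260.35818217067026, 'cy': 194.63337434423568, 'origin': array([ 0.12578433, -0.64051223,  0.61846083]), 'attitude': array([ 0.9557024 , -0.26036519, -0.44308053])}
wrist {'fov_y': 59.206709501056054, 'cx': 257.4116675341394, 'cy': 191.95569622254547, 'tool_from_camera': array([[ 6.90716870e-04,  9.49757490e-01,  3.12985996e-01,
         7.93078632e-02],
       [ 9.99999761e-01, -6.52418640e-04, -2.27093915e-04,
        -1.80536084e-04],
       [-1.14862492e-05,  3.12986078e-01, -9.49757714e-01,
        -1.28979623e-01],
       [ 0.00000000e+00,  0.00000000e+00,  0.00000000e+00,
         1.00000000e+00]])}
{'clock': 0.0, 'joints': array([-1.44711253,  0.47778788,  0.02237708,  1.556436  , -0.01150619,
        1.10927183, -0.08307374]), 'qvel': array([ 0.00031151,  0.00241617, -0.00071161, -0.00062261, -0.00046103,
       -0.00156381, -0.00094779]), 'tau': array([ 7.16026370e-04, -5.96442103e+01,  1.60884205e+00, -2.81196731e+01,
        1.24834399e-02,  9.22757172e-03,  1.16523410e-05]), 'tcp_pos': array([0.15496273, 0.65640734, 0.24434112]), 'orientation': array([-3.63244436e-01, -3.12045764e+00,  2.78540206e-03]), 'contact_force': array([-0.02801753, -1.16072214,  0.28973004]), 'moment': array([ 0.00675953,  0.02581438, -0.00439037]), 'gripper_force': 0.0, 'grip_width': 0.08531026620675626}
```

View pics/top0.png

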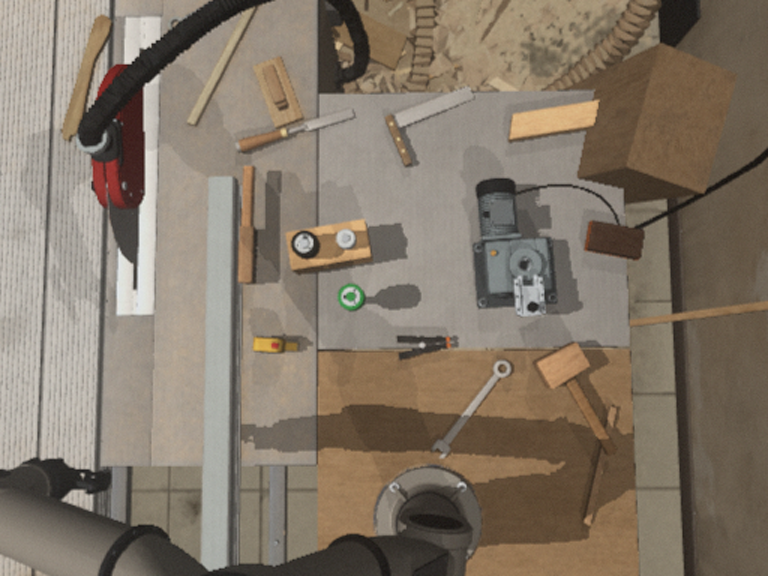

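View pics/side0.png

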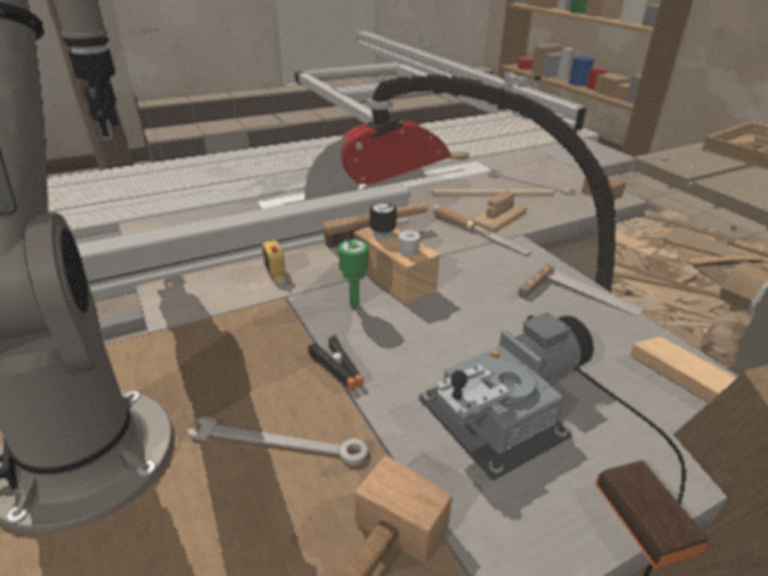

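The top view (768-px scale) shows the stand at (328,245) with the black roller at (305,243) and the idler at (346,239). The green decoy is at (350,297). The drive's hub is at (526,263), with the fork knob at (532,305) and the motor up-image. The side view agrees. Next I'll measure these positions.

```bash
python3 - <<'E'
from h import *
z=np.load('pics/top0.npz'); p,d=z['p'],z['d']; P=cloud('top',d)
def show(name,u,v,s=6):
    q=P[v-s:v+s+1,u-s:u+s+1].reshape(-1,3); print(name,np.round(np.nanmedian(q,0),4),'zmax',np.round(np.nanmax(q[:,2]),4))
sc=512/768
for n,(u,v) in dict(roller=(305,243),idler=(346,239),green=(350,297),hub=(526,263),knob=(532,305),motor=(496,215)).items(): show(n,int(u*sc),int(v*sc),2)
hsv=cv2.cvtColor(p,cv2.COLOR_RGB2HSV)
# tyre: points 0.13<z<0.16 round roller
Z=P[...,2]
def fit(u,v,s,lo,hi,lab):
    m=np.zeros(Z.shape,bool); m[v-s:v+s,u-s:u+s]=True; m&=(Z>lo)&(Z<hi); c=P[m]; 
    uv=np.argwhere(m)[:,::-1].astype(np.float32); (cu,cv_),rad=cv2.minEnclosingCircle(uv)
    mid=plane('top',[cu,cv_],np.median(c[:,2]))[0]
    print(lab,m.sum(),'mean',c.mean(0).round(4),'circle',mid.round(4),'rad px',rad,'ext',(c.max(0)-c.min(0)).round(3))
fit(203,162,18,0.135,0.165,'tyre'); fit(231,159,12,0.105,0.15,'idler'); fit(351,175,20,0.08,0.095,'cover'); fit(355,204,10,0.12,0.16,'knob')
# stand
m=np.zeros(Z.shape,bool); m[140:190,185:255]=True; m&=(Z>.075)&(Z<.095)
print('stand',cv2.minAreaRect(P[m][:,:2].astype(np.float32)))
m=np.zeros(Z.shape,bool); m[110:215,300:385]=True; m&=(Z>.004)&(Z<.03)
print('base',cv2.minAreaRect(P[m][:,:2].astype(np.float32)))
E
```

```text
roller [0.5969 0.2516 0.1508] zmax 0.1561
idler [0.6101 0.1699 0.1229] zmax 0.1277
green [0.484  0.1592 0.1367] zmax 0.1402
hub [ 0.5667 -0.2253  0.0406] zmax 0.0716
knob [ 0.4651 -0.2182  0.1351] zmax 0.1451
motor [ 0.6603 -0.1504  0.1108] zmax 0.1152
tyre 250 mean [0.5959 0.2532 0.1466] circle [0.5958 0.2531 0.1466] rad px 8.921231269836426 ext [0.054 0.055 0.02 ]
idler 139 mean [0.61   0.1684 0.1205] circle [0.6094 0.1686 0.1209] rad px 6.749420166015625 ext [0.041 0.041 0.021]
cover 354 mean [ 0.5663 -0.21    0.086 ] circle [ 0.5613 -0.1953  0.0856] rad px 23.162569046020508 ext [0.13  0.097 0.015]
knob 40 mean [ 0.46   -0.2208  0.1372] circle [ 0.46   -0.2208  0.1372] rad px 3.5000998973846436 ext [0.022 0.019 0.017]
stand ((0.6039209365844727, 0.21166229248046875), (0.08593469113111496, 0.1760437786579132), 9.360394477844238)
base ((0.6170772910118103, -0.20404449105262756), (0.28939828276634216, 0.36185407638549805), 89.19357299804688)
```

View pics/wrist0.png

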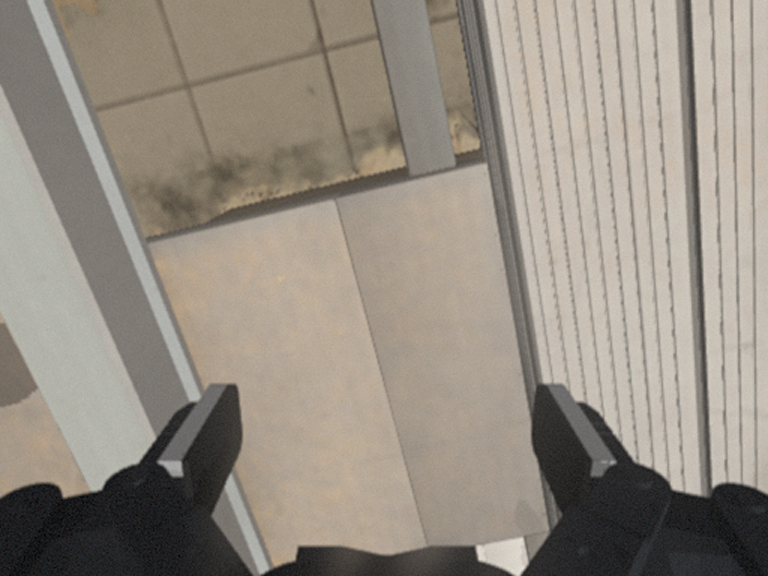

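Measured: roller (0.596, 0.253), idler 86 mm away from it, and stand yaw 9.4°, which all fit the given sizes. The wrist view shows only table and fingers. I'll move above the roller.

Call:
arm_command(plan="-0.0435 -0.0242 -0.0017 0;-0.0435 -0.0242 -0.0017 0;-0.0435 -0.0242 -0.0017 0;-0.0435 -0.0242 -0.0017 0;-0.0435 -0.0242 -0.0017 0;-0.0435 -0.0242 -0.0017 0;-0.0435 -0.0242 -0.0017 0;-0.0435 -0.0242 -0.0017 0;-0.0435 -0.0242 -0.0017 0;-0.0435 -0.0242 -0.0017 0;-0.0435 -0.0242 -0.0017 0;-0.0435 -0.0242 -0.0017 0;0 0 0 9.6;0 0 0 9.6;0 0 0 9.6;0 0 0 9.6;0 0 0 9.6;0 0 0 9.6;0 0 0 9.6;0 0 0 0", hand=-1, grip_force=50)

```text
clock: 2.65
tcp_pos: [0.5961, 0.2545, 0.2653]
orientation: [2.027, 2.4, -0.001]
contact_force: [0.4, 0.9, 0.1]
grip_width: 0.0858
gripper_force: 0.0
```

```bash
cat >> h.py <<'E'
def psi(o): 
    x=R.from_rotvec(o['orientation']).as_matrix()[:,0]; return np.degrees(np.arctan2(x[1],x[0]))
def snap(n,name):
    o=r.get_obs();p,d=eyes.grab_frame(n); o={k:np.array(v) for k,v in o.items()}
    np.savez(f'pics/{name}.npz',p=p,d=d,pos=o['tcp_pos'],ori=o['orientation'])
    return o,p,d
def world2tool(o,v): return R.from_rotvec(o['orientation']).as_matrix().T@np.array(v)
E
python3 - <<'E'
from h import *
o,p,d=snap('wrist','w1'); print(o['tcp_pos'],psi(o),o['joints'].round(2))
P=cloud('wrist',d,o); Z=P[...,2]
m=(Z>.138)&(Z<.152)&(np.hypot(P[...,0]-.596,P[...,1]-.253)<.045)
(c,rad)=cv2.minEnclosingCircle(np.argwhere(m)[:,::-1].astype(np.float32)); print(m.sum(),c,rad,plane('wrist',c,.146,o),np.nanmedian(Z[m]))
u,v=map(int,c); s=90
cr=p[max(0,v-s):v+s,max(0,u-s):u+s]; print(u-s,v-s,cr.shape)
cv2.imwrite('pics/w1c.png',cv2.resize(cr[:,:,::-1],None,fx=3,fy=3,interpolation=cv2.INTER_CUBIC))
E
```

```text
[0.59612098 0.25450035 0.26530831] 99.61608479405267 [-0.84  0.44  0.47  1.63 -0.22  1.12 -0.15]
3874 (262.2209167480469, 186.5368194580078) 35.80911636352539 [[0.60026173 0.25753933 0.146     ]] 0.1468229538581609
172 96 (180, 180, 3)
```

View pics/w1c.png

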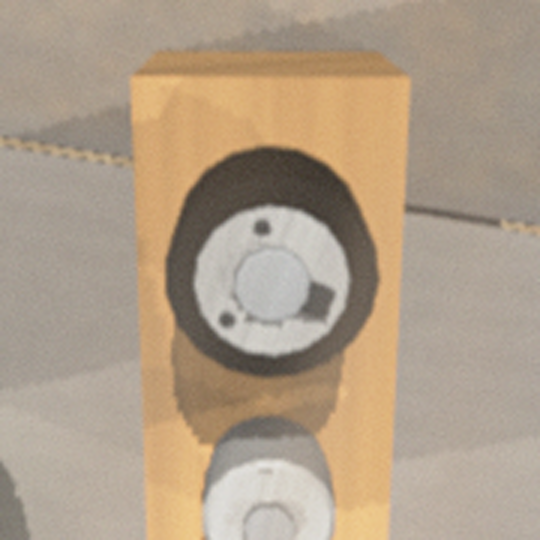

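The crop shows the tyre with its light hub disc centred near crop (272,281), the shaft end at (272,285), and the dark square key bar at (318,301). The two small round dots are only screws. I'll compute the axis and key angle.

```bash
python3 - <<'E'
from h import *
z=np.load('pics/w1.npz'); p,d=z['p'],z['d']; o=dict(tcp_pos=z['pos'],orientation=z['ori'])
P=cloud('wrist',d,o)
g=cv2.cvtColor(p,cv2.COLOR_RGB2GRAY); hsv=cv2.cvtColor(p,cv2.COLOR_RGB2HSV)
for n,(u,v) in dict(shaft=(263,191),key=(278,196),disc=(263,211),disc2=(245,190)).items():
    print(n,np.nanmedian(P[v-2:v+3,u-2:u+3].reshape(-1,3),0).round(4),g[v,u])
rr=np.hypot(*(np.mgrid[:384,:512]-np.array([190,263])[:,None,None]))
m=((g>120)&(hsv[...,1]<70)&(rr<34)).astype(np.uint8)
cs,_=cv2.findContours(m,cv2.RETR_EXTERNAL,cv2.CHAIN_APPROX_NONE); c=max(cs,key=cv2.contourArea)
(e,ax,an)=cv2.fitEllipse(cv2.convexHull(c)); print('disc ellipse',e,ax)
k=((g<105)&(np.hypot(*(np.mgrid[:384,:512]-np.array([196,278])[:,None,None]))<8)&(rr<24)).astype(np.uint8)
n,l,st,ce=cv2.connectedComponentsWithStats(k); i=1+np.argmax(st[1:,4]); print('key',ce[i],st[i])
for zz in (.146,.148,.15):
    a=plane('wrist',e,zz,o)[0]; b=plane('wrist',ce[i],zz,o)[0]; print(zz,a,np.linalg.norm(b-a),np.degrees(np.arctan2(*(b-a)[1::-1])), 'rad',np.linalg.norm(plane('wrist',[e[0]+max(ax)/2,e[1]],zz,o)[0]-a))
E
```

```text
shaft [0.6012 0.2555 0.1502] 192
key [0.6131 0.2535 0.1505] 107
disc [0.6042 0.2383 0.1474] 201
disc2 [0.5876 0.2531 0.1474] 190
disc ellipse (262.1408386230469, 189.1162567138672) (49.89020538330078, 52.17262268066406)
key [276.84782609 195.95652174] [273 191   8  10  46]
0.146 [0.60055958 0.25547577 0.146     ] 0.012731705772152555 -16.322131359227967 rad 0.020122452833119867
0.148 [0.60042377 0.25610319 0.148     ] 0.012629132341819584 -16.322131359228045 rad 0.01996033559205696
0.15 [0.60028795 0.25673062 0.15      ] 0.012526558911486721 -16.32213135922798 rad 0.019798218350994157
```

Roller axis is at about (0.6005, 0.256) and the key points at about -13°. I'll check the hub's keyway from close up before grasping.

Call:
arm_command(plan="-0.0494 -0.0105 0 0;-0.0494 -0.0105 0 0;-0.0494 -0.0105 0 0;-0.0494 -0.0105 0 0;-0.0494 -0.0105 0.01 0;-0.0494 -0.0105 0.01 0;-0.0494 -0.0105 0.01 0;-0.0494 -0.0105 0.01 0;-0.0494 -0.0105 0.01 0;-0.0494 -0.0105 0.01 0;0 0 0 0;0 0 0 0")

```text
clock: 4.2
tcp_pos: [0.5745, -0.2498, 0.2055]
orientation: [-2.027, -2.399, -0.001]
contact_force: [1.3, 0.0, 0.3]
grip_width: 0.0853
gripper_force: 0.0
```

```bash
python3 - <<'E'
from h import *
o,p,d=snap('wrist','w2'); print(o['tcp_pos'],psi(o),o['joints'].round(2))
P=cloud('wrist',d,o); Z=P[...,2]
cv2.imwrite('pics/w2.png',cv2.resize(p[:,:,::-1],(768,576),interpolation=cv2.INTER_CUBIC))
E
```

```text
[ 0.57450969 -0.24979761  0.20547094] 99.62039575485204 [-0.1   0.48  0.56  1.75 -0.3   1.    0.74]
```

View pics/w2.png

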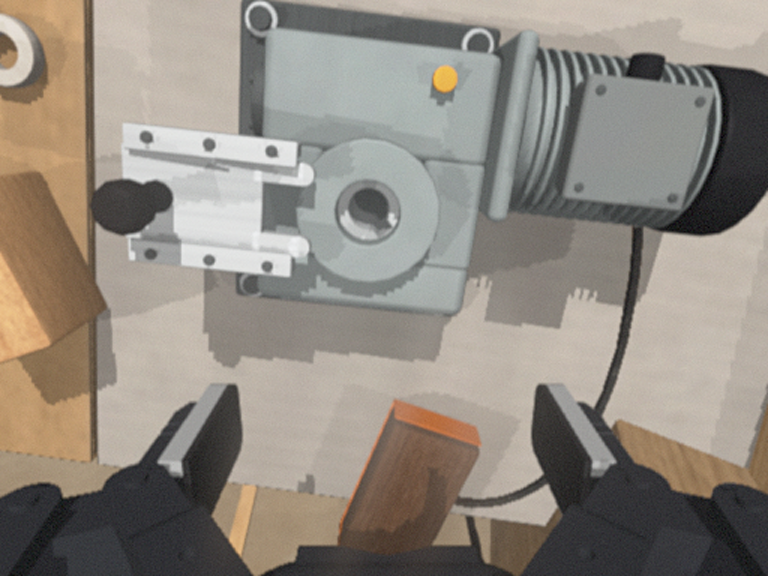

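The wrist view shows the gearbox cover centred near (369,210) in the 768-px picture. The fork knob is at left near (150,200) and the motor is at right. Next I'll crop the bore and fit the cover circle.

```bash
python3 - <<'E'
from h import *
z=np.load('pics/w2.npz'); p,d=z['p'],z['d']; o=dict(tcp_pos=z['pos'],orientation=z['ori'])
P=cloud('wrist',d,o); Z=P[...,2]
g=cv2.cvtColor(p,cv2.COLOR_RGB2GRAY)
rr=np.hypot(*(np.mgrid[:384,:512]-np.array([140,246])[:,None,None]))
m=((Z>.081)&(Z<.09)&(rr<60)); print('cover z',np.nanmedian(Z[m&(rr<40)]))
cs=cv2.HoughCircles(cv2.medianBlur(g,5),cv2.HOUGH_GRADIENT,1,200,param1=60,param2=15,minRadius=40,maxRadius=56); print(cs)
h=(Z<.08)&(rr<26); c,rad=cv2.minEnclosingCircle(np.argwhere(h)[:,::-1].astype(np.float32)); print('hole',h.sum(),c,rad, plane('wrist',c,.085,o))
if cs is not None:
    a=cs[0,0]; q=plane('wrist',[a[:2],[a[0]+a[2],a[1]]],.085,o); print('cover',q[0],np.linalg.norm(q[1]-q[0]))
c0=q[0] if cs is not None else plane('wrist',c,.085,o)[0]
# virtual top-down maps at hub face height (z=.070), world aligned: up=+x? cols=+x, rows=-y
cm,M,pp=campose('wrist',o); f=192/np.tan(np.radians(cm['fov_y'])/2)
for zz in (.07,):
    N=270; s=0.044/N
    X=np.stack(np.meshgrid((np.arange(N)-N/2)*s+c0[0],-(np.arange(N)-N/2)*s+c0[1]),-1); W=np.dstack([X,np.full((N,N),zz)])
    q=(W-pp)@M; u=(cm['cx']+f*q[...,0]/-q[...,2]).astype(np.float32); v=(cm['cy']+f*-q[...,1]/-q[...,2]).astype(np.float32)
    A=cv2.remap(p,u,v,cv2.INTER_CUBIC); D=cv2.remap(np.nan_to_num(Z).astype(np.float32),u,v,cv2.INTER_NEAREST)
Dv=cv2.applyColorMap(np.clip((D-.0)/.09*255,0,255).astype(np.uint8),cv2.COLORMAP_JET)
cv2.imwrite('pics/hub.png',cv2.resize(np.hstack([A[:,:,::-1],Dv]),None,fx=1.45,fy=1.45))
# knob
K=P[(Z>.12)&(Z<.15)&(P[...,0]<.52)&(P[...,1]<-.15)]; print('knob',len(K),K.min(0),K.max(0))
top=P[(Z>.136)&(Z<.145)&(P[...,0]<.52)&(P[...,1]<-.15)]; print(len(top),(top.min(0)+top.max(0))/2,top.mean(0))
# motor terminal/keepers direction
k=(Z>.1)&(Z<.109)&(P[...,0]<c0[0]-.02)&(P[...,1]<-.15)&(P[...,1]>-.28); print('keep',cv2.minAreaRect(P[k][:,:2].astype(np.float32)))
k=(Z>.1065)&(Z<.114)&(P[...,0]>c0[0]+.07); print('tbox',cv2.minAreaRect(P[k][:,:2].astype(np.float32)))
E
```

```text
cover z 0.08517534071354169
[[[243.5 144.5  52.1]
  [431.5  74.5  49.9]]]
hole 1370 (244.6834716796875, 140.5704803466797) 21.132564544677734 [[ 0.55982234 -0.2140291   0.085     ]]
cover [ 0.55941277 -0.21706739  0.085     ] 0.03870521531000182
knob 1313 [ 0.45357212 -0.23147218  0.12307174] [ 0.47521779 -0.20935891  0.14179154]
948 [ 0.46404551 -0.22045027  0.13890503] [ 0.46472761 -0.21980387  0.13900112]
keep ((0.4911838173866272, -0.2191583514213562), (0.08576800674200058, 0.06240082532167435), 3.3617308139801025)
tbox ((0.6683666706085205, -0.15762807428836823), (0.054368406534194946, 0.062032610177993774), 3.516557455062866)
```

View pics/hub.png

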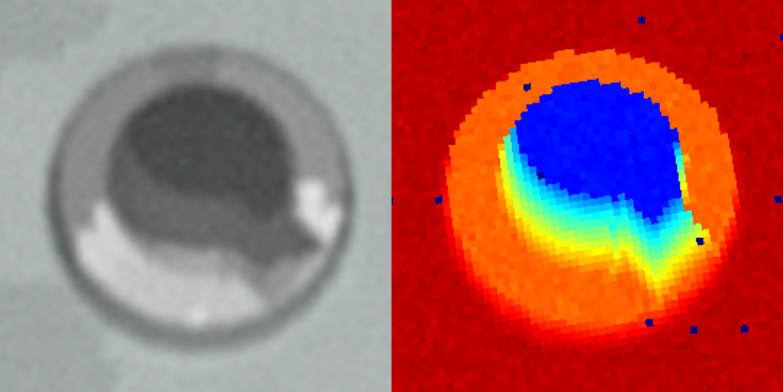

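The rectified hub view shows the bore centred at crop (200,178). The keyway is at lower right with mouth corners (314,237) and (262,300), so it points about -45° in world. The hub axis is at about (0.560, -0.2145). Now back to the roller to grasp it.

Call:
arm_command(plan="0.0494 0.011 -0.015 0;0.0494 0.011 -0.015 0;0.0494 0.011 -0.015 0;0.0494 0.011 -0.005 0;0.0494 0.011 0 0;0.0494 0.011 0 0;0.0494 0.011 0 0;0.0494 0.011 0 0;0.0494 0.011 0 0;0.0494 0.011 0 0;0 0 0.03 0;0 0 0.03 0;0 0 0.03 0;0 0 0.03 0;0 0 0.0125 0;0 0 0 0")

```text
clock: 6.25
tcp_pos: [0.6006, 0.2561, 0.1229]
orientation: [-2.027, -2.399, 0.001]
contact_force: [0.2, -0.0, 0.9]
grip_width: 0.0853
gripper_force: 0.0
```

Call:
arm_command(plan="0 0 0 0;0 0 0 0;0 0 0 0;0 0 0 0;0 0 0 0;0 0 0 0", hand=1, grip_force=50)

```text
clock: 7.0
tcp_pos: [0.6015, 0.2556, 0.1248]
orientation: [-2.029, -2.398, -0.002]
contact_force: [-3.5, -1.0, 5.2]
grip_width: 0.0553
gripper_force: 52.2
```

```bash
cat >> h.py <<'E'
def rollertop(o,p,c0=None,zz=None):
    """hub disc ellipse centre in the picture -> tool coordinates at disc height"""
    g=cv2.cvtColor(p,cv2.COLOR_RGB2GRAY); hsv=cv2.cvtColor(p,cv2.COLOR_RGB2HSV)
    rr=np.hypot(*(np.mgrid[:384,:512]-np.array(c0[::-1])[:,None,None]))
    m=((g>120)&(hsv[...,1]<70)&(rr<62)).astype(np.uint8)
    c=max(cv2.findContours(m,cv2.RETR_EXTERNAL,cv2.CHAIN_APPROX_NONE)[0],key=cv2.contourArea)
    return cv2.fitEllipse(cv2.convexHull(c))
E
python3 - <<'E'
from h import *
o,p,d=snap('wrist','w3'); print(o['tcp_pos'],psi(o),o['grip_width'],o['gripper_force'],o['contact_force'].round(1))
cv2.imwrite('pics/w3.png',cv2.resize(p[:,:,::-1],(768,576),interpolation=cv2.INTER_CUBIC))
P=cloud('wrist',d,o); W=R.from_rotvec(o['orientation']).as_matrix(); T=(P-o['tcp_pos'])@W
m=(T[...,2]<-.02)&(T[...,2]>-.033)&(np.abs(T[...,0])<.035)&(np.abs(T[...,1])<.026); print(m.sum(),np.nanmedian(T[m],0),T[m].min(0),T[m].max(0))
print(np.argwhere(m).mean(0))
E
```

```text
[0.60150069 0.25556652 0.12482978] 99.5231754197266 0.05533498945386349 52.16034471988678 [-3.5 -1.   5.2]
13651 [ 0.00403949  0.00076901 -0.02216092] [-0.02733808 -0.02595969 -0.02722972] [ 0.02817489  0.02599708 -0.0200004 ]
[297.83231998 256.41088565]
```

View pics/w3.png

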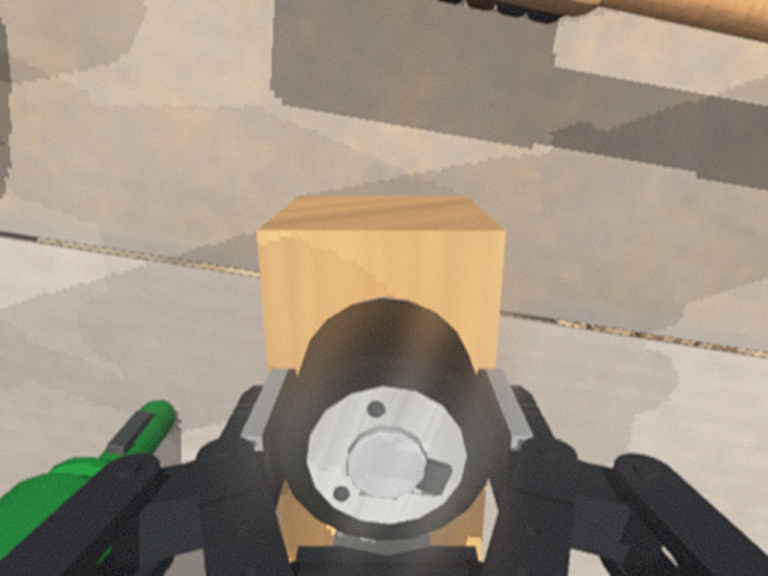

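The roller is gripped between the pads. The hub disc centre is at about (387,455) and the key bar is at (438,477) in the 768-px picture. Next, the roller axis and key in the tool frame.

```bash
python3 - <<'E'
from h import *
z=np.load('pics/w3.npz'); p,d=z['p'],z['d']; o=dict(tcp_pos=z['pos'],orientation=z['ori'])
e=rollertop(o,p,(258,303)); print(e)
Pc=cloud('wrist',d,o); print('z disc',np.nanmedian(Pc[320:326,235:245,2]),'shaft',np.nanmedian(Pc[305:312,252:264,2]))
g=cv2.cvtColor(p,cv2.COLOR_RGB2GRAY)
k=((g<120)&(np.hypot(*(np.mgrid[:384,:512]-np.array([318,292])[:,None,None]))<13)).astype(np.uint8)
n,l,st,ce=cv2.connectedComponentsWithStats(k); i=1+np.argmax(st[1:,4]); print('key',ce[i],st[i])
zd=np.nanmedian(Pc[320:326,235:245,2])
a=plane('wrist',e[0],zd,o)[0]; b=plane('wrist',ce[i],zd+.003,o)[0]; v=b-a
s=plane('wrist',[258,309],zd+.003,o)[0]
print('axis world',a,'tool',world2tool(o,a-o['tcp_pos']),'shaft',s,'key',np.hypot(*v[:2]),np.degrees(np.arctan2(v[1],v[0])),'psi',psi(o))
E
```

```text
((257.33551025390625, 303.205810546875), (91.96106719970703, 106.77146911621094), 89.1895523071289)
z disc 0.1502571606737142 shaft 0.15034603290534856
key [289.26666667 317.43921569] [280 307  20  22 255]
axis world [0.60183455 0.25889876 0.15025716] tool [ 0.00326148  0.00090174 -0.02542275] shaft [0.60209816 0.25873302 0.15325716] key 0.012010322255233144 -8.847951461832691 psi 99.5231754197266
```

Call:
arm_command(plan="0 0 -0.015 0;0 0 -0.025 0;0 0 -0.03 0;0 0 -0.03 0;0 0 -0.03 0;0 0 -0.03 0;-0.0382 -0.01 0 0;-0.0382 -0.01 0 0;-0.0382 -0.01 0 0;-0.0382 -0.01 0 0;-0.0382 -0.01 0 0;-0.0382 -0.01 0 0;-0.0382 -0.01 0 0;-0.0382 -0.01 0 0;-0.0382 -0.01 0 0;-0.0382 -0.01 0 0;-0.0382 -0.01 0 0;-0.0382 -0.01 0 0;0 0 0 8.75;0 0 0 8.75")

```text
clock: 9.55
tcp_pos: [0.5581, -0.2177, 0.2839]
orientation: [2.378, 2.053, 0.001]
contact_force: [0.7, -0.2, -4.2]
grip_width: 0.0549
gripper_force: 54.1
```

Call:
arm_command(plan="0 0 0 8.75;0 0 0 8.75;0 0 0.02 0;0 0 0.02 0;0 0 0 0;0 0 0 0")

```text
clock: 10.3
tcp_pos: [0.5591, -0.217, 0.2443]
orientation: [2.656, 1.676, 0.001]
contact_force: [-0.4, 0.3, -3.7]
grip_width: 0.0548
gripper_force: 54.1
```

```bash
python3 - <<'E'
from h import *
o=r.get_obs(); print(o['tcp_pos'],psi(o),o['grip_width'],o['gripper_force'],o['contact_force'].round(1),o['joints'].round(2))
_,p,d=snap('side','s1'); 
c=p[180:340,250:430]; cv2.imwrite('pics/s1.png',cv2.resize(c[:,:,::-1],None,fx=3.3,fy=3.3,interpolation=cv2.INTER_CUBIC))
_,p2,d2=snap('wrist','w4')
e=rollertop(o,p2,(258,303)); print(e)
o4=o; P=cloud('wrist',d2,o); zd=np.nanmedian(P[320:326,235:245,2]); a=plane('wrist',e[0],zd,o)[0]; print(zd-o['tcp_pos'][2],world2tool(o,a-o['tcp_pos']))
E
```

```text
[ 0.5590571  -0.2170204   0.24430698] 64.50688643178475 0.054847819289482416 54.137277603149414 [-0.4  0.3 -3.7] [-0.29  0.43  0.75  1.78 -0.33  1.06  0.13]
((258.31097412109375, 303.89031982421875), (94.01036834716797, 108.0025405883789), 99.84162139892578)
0.02525281798528614 [ 0.00345505  0.0014203  -0.02525008]
```

View pics/s1.png

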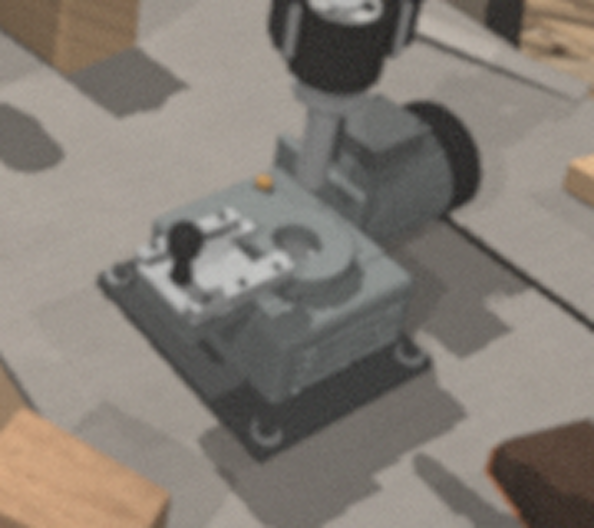

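The side view shows the roller hanging over the gearbox. In the crop, the collar is at about (326,97), the shaft tip near (315,188) and the cover hole at (297,243). I'll check the alignment by casting rays.

```bash
python3 - <<'E'
from h import *
z=np.load('pics/s1.npz'); p=z['p']; d=z['d']; P=cloud('side',d)
px=lambda u,v:[250+u/3.3,180+v/3.3]
H=plane('side',px(297,243),.085)[0]; print('hub',H)
# shaft: depth points z .15-.2 close to expected axis
q=P.reshape(-1,3); 
for lo,hi in ((.142,.16),(.16,.18),(.18,.198),(.215,.22),(.225,.265)):
    m=(q[:,2]>lo)&(q[:,2]<hi)&(np.hypot(q[:,0]-.559,q[:,1]+.215)<.036); s=q[m]; 
    uv=np.argwhere(m.reshape(384,512))[:,::-1]; 
    print(lo,len(s),s.mean(0).round(4),'uv mid',(uv.min(0)+uv.max(0))/2, plane('side',[(uv[:,0].min()+uv[:,0].max())/2,(uv[:,1].min()+uv[:,1].max())/2],(lo+hi)/2)[0].round(4))
# lateral offset = component across camera horizontal
c,M,pp=campose('side'); print('cam right',M[:,0],'view',-M[:,2])
g=(P[...,2]>.081)&(P[...,2]<.089)
for k in range(150,215,10):
    print(k,[f'{x:.3f}' for x in P[180+int(k/3.3),250+85:250+106,2]])
E
```

```text
hub [ 0.55834363 -0.21829748  0.085     ]
0.142 69 [ 0.5554 -0.222   0.1513] uv mid [345.5 231. ] [ 0.557  -0.2227  0.151 ]
0.16 98 [ 0.5569 -0.2225  0.17  ] uv mid [347.  222.5] [ 0.5595 -0.22    0.17  ]
0.18 79 [ 0.557  -0.2225  0.1876] uv mid [348.5 216. ] [ 0.5572 -0.2228  0.189 ]<stdin>:10: RuntimeWarning: Mean of empty slice.
  ret = um.true_divide(
Traceback (most recent call last):
ValueError: zero-size array to reduction operation minimum which has no identity
```

```bash
python3 - <<'E'
from h import *
z=np.load('pics/s1.npz'); p=z['p']; d=z['d']; P=cloud('side',d); Z=P[...,2]
# cover top points: disc of 36 mm radius with 16 mm hole
m=(abs(Z-.085)<.003)&(np.hypot(P[...,0]-.56,P[...,1]+.217)<.05)
mm=(m*255).astype(np.uint8); mm[:225]=0
cs=sorted(cv2.findContours(mm,cv2.RETR_CCOMP,cv2.CHAIN_APPROX_NONE)[0],key=cv2.contourArea)[::-1][:4]
for c in cs:
    if len(c)>5: e=cv2.fitEllipse(c); print(e,plane('side',e[0],.085)[0].round(4))
v=mm[225:285,310:375]; 
rgb=p[225:285,310:375][:,:,::-1]
cv2.imwrite('pics/s1c.png',cv2.resize(np.hstack([rgb,cv2.cvtColor(v,cv2.COLOR_GRAY2BGR)]),None,fx=6,fy=6,interpolation=cv2.INTER_CUBIC))
q=P[(Z>.11)&(Z<.15)&(np.hypot(P[...,0]-.5626,P[...,1]+.217)<.014)]; print(np.sort(q[:,2])[:8])
E
```

```text
((340.43218994140625, 253.03292846679688), (20.597545623779297, 31.447154998779297), 106.8285140991211) [ 0.5604 -0.2172  0.085 ]
[0.13511798 0.13553204 0.13555131 0.13571095 0.13648818 0.13764509
 0.13838498 0.13845526]
```

View pics/s1c.png

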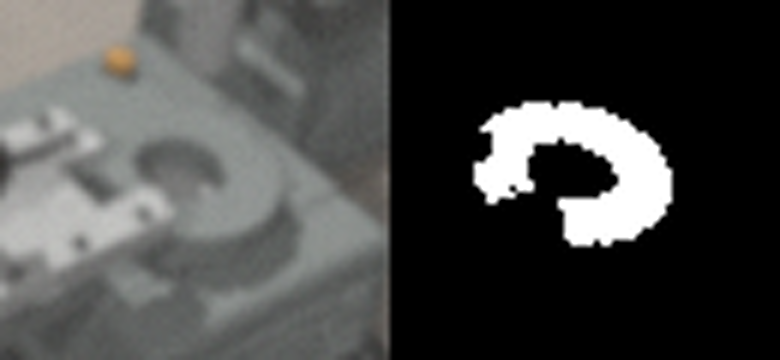

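Both cameras put the roller axis about 2 mm too far in +x. I'll correct that and lower the tip into the cover hole.

Call:
arm_command(plan="-0.0013 -0.0016 0 0;0 0 0.015 0;0 0 0.02 0;0 0 0.015 0;0 0 0.005 0;0 0 0.005 0;0 0 0 0;0 0 0 0")

```text
clock: 11.4
tcp_pos: [0.5571, -0.2174, 0.1837]
orientation: [2.656, 1.676, 0.001]
contact_force: [-0.6, -0.1, -4.3]
grip_width: 0.0546
gripper_force: 54.1
```

Call:
arm_command(plan="0 0 0.003 0;0 0 0.003 0;0 0 0 0")

```text
clock: 11.78
tcp_pos: [0.557, -0.217, 0.1771]
orientation: [2.656, 1.677, 0.001]
contact_force: [0.8, -0.8, -3.6]
grip_width: 0.0543
gripper_force: 54.3
```

Call:
arm_command(plan="0 0 0.003 0;0 0 0.003 0;0 0 0 0")

```text
clock: 12.15
tcp_pos: [0.5575, -0.2168, 0.1711]
orientation: [2.656, 1.677, 0.002]
contact_force: [3.8, 1.5, -5.8]
grip_width: 0.0549
gripper_force: 54.0
```

The tip is in the bore. A small side force pushes toward +x, so I'll ease that way and continue down.

Call:
arm_command(plan="0.0007 0.0006 0 0;0 0 0.003 0;0 0 0.003 0;0 0 0 0")

```text
clock: 12.65
tcp_pos: [0.5577, -0.2167, 0.1649]
orientation: [2.657, 1.677, 0.0]
contact_force: [3.5, 1.0, -4.6]
grip_width: 0.0552
gripper_force: 54.2
```

Call:
arm_command(plan="0 0 0.002 0;0 0 0.002 0;0 0 0.002 0;0 0 0 0")

```text
clock: 13.15
tcp_pos: [0.5577, -0.2167, 0.159]
orientation: [2.656, 1.677, 0.0]
contact_force: [3.8, 1.9, -3.4]
grip_width: 0.055
gripper_force: 54.3
```

Call:
arm_command(plan="0.0009 0.0007 0 0;0 0 0.002 0;0 0 0.002 0;0 0 0 0")

```text
clock: 13.65
tcp_pos: [0.5582, -0.2164, 0.1548]
orientation: [-2.656, -1.676, 0.001]
contact_force: [1.9, 1.3, -5.8]
grip_width: 0.0547
gripper_force: 54.4
```

Call:
arm_command(plan="0 0 0.002 0;0 0 0.002 0;0 0 0 0")

```text
clock: 14.02
tcp_pos: [0.5584, -0.2163, 0.1509]
orientation: [-2.656, -1.677, 0.001]
contact_force: [0.4, 1.2, -5.3]
grip_width: 0.0547
gripper_force: 54.2
```

Call:
arm_command(plan="0 0 0.002 0;0 0 0.001 0;0 0 0 0")

```text
clock: 14.4
tcp_pos: [0.5585, -0.2163, 0.148]
orientation: [-2.657, -1.677, 0.0]
contact_force: [1.4, -0.3, -5.5]
grip_width: 0.0546
gripper_force: 54.3
```

Call:
arm_command(plan="0 0 0.002 0;0 0 0.001 0;0 0 0 0")

```text
clock: 14.78
tcp_pos: [0.5585, -0.2163, 0.145]
orientation: [-2.657, -1.677, 0.0]
contact_force: [1.1, 0.5, -6.0]
grip_width: 0.0545
gripper_force: 54.3
```

There is no contact 11 mm past key height, so the key is in its keyway. Continuing down.

Call:
arm_command(plan="0 0 0.003 0;0 0 0.003 0;0 0 0.003 0;0 0 0.003 0;0 0 0 0")

```text
clock: 15.4
tcp_pos: [0.5585, -0.2162, 0.1328]
orientation: [-2.656, -1.677, 0.001]
contact_force: [1.4, -0.0, -4.2]
grip_width: 0.0548
gripper_force: 54.2
```

Call:
arm_command(plan="0 0 0.002 0;0 0 0.002 0;0 0 0.001 0;0 0 0 0")

```text
clock: 15.9
tcp_pos: [0.5586, -0.2163, 0.1281]
orientation: [-2.657, -1.677, 0.0]
contact_force: [1.9, 0.5, -4.5]
grip_width: 0.0547
gripper_force: 54.3
```

Call:
arm_command(plan="0 0 0.001 0;0 0 0.001 0;0 0 0 0")

```text
clock: 16.27
tcp_pos: [0.5586, -0.2163, 0.1261]
orientation: [-2.657, -1.677, 0.0]
contact_force: [0.5, -0.6, -3.8]
grip_width: 0.0548
gripper_force: 54.3
```

Call:
arm_command(plan="0 0 0.001 0;0 0 0.001 0;0 0 0 0")

```text
clock: 16.65
tcp_pos: [0.5586, -0.2163, 0.1248]
orientation: [-2.657, -1.676, -0.001]
contact_force: [-2.4, 2.9, 4.2]
grip_width: 0.0551
gripper_force: 55.1
```

Call:
arm_command(plan="0 0 0.001 0;0 0 0 0")

```text
clock: 16.9
tcp_pos: [0.5587, -0.2163, 0.1248]
orientation: [-2.656, -1.676, -0.002]
contact_force: [-6.5, 4.3, 14.6]
grip_width: 0.0552
gripper_force: 56.2
```

The collar is seated at TCP z 0.1248, the same as on the stand. Now I'll release and rise.

Call:
arm_command(plan="0 0 -0.001 0;0 0 0 0;0 0 0 0;0 0 0 0;0 0 0 0", hand=-1)

```text
clock: 17.52
tcp_pos: [0.5586, -0.2163, 0.1241]
orientation: [-2.657, -1.677, 0.0]
contact_force: [-0.4, 0.1, -0.3]
grip_width: 0.0856
gripper_force: 0.0
```

Call:
arm_command(plan="0 0 -0.02 0;0 0 -0.03 0;0 0 -0.03 0;0 0 -0.03 0;0 0 -0.02 0;0 0 0 0;0 0 0 0")

```text
clock: 18.4
tcp_pos: [0.5583, -0.2161, 0.2539]
orientation: [-2.656, -1.677, 0.0]
contact_force: [-0.0, -0.1, -0.5]
grip_width: 0.0856
gripper_force: 0.0
```

```bash
python3 - <<'E'
from h import *
o,p,d=snap('wrist','w5'); print(o['tcp_pos'],psi(o),o['contact_force'].round(1),o['grip_width'])
cv2.imwrite('pics/w5.png',cv2.resize(p[:,:,::-1],(768,576),interpolation=cv2.INTER_CUBIC))
P=cloud('wrist',d,o); Z=P[...,2]
q=P[(Z>.136)&(Z<.16)&(np.hypot(P[...,0]-.56,P[...,1]+.215)<.05)]; print('roller top',len(q),np.median(q,0),(q.min(0)+q.max(0))/2)
k=(Z>.12)&(Z<.15)&(np.hypot(P[...,0]-.463,P[...,1]+.22)<.04); print('knob',k.sum(),P[k].mean(0) if k.any() else '',np.argwhere(k).mean(0) if k.any() else '')
E
```

```text
[ 0.55831237 -0.21606492  0.25394483] 64.5220862398732 [-0.  -0.1 -0.5] 0.0856491724529566
roller top 4230 [ 0.56133921 -0.21313305  0.14679568] [ 0.56015288 -0.21540705  0.14406629]
knob 652 [ 0.46681255 -0.21879676  0.13659167] [240.3803681  154.89723926]
```

View pics/w5.png

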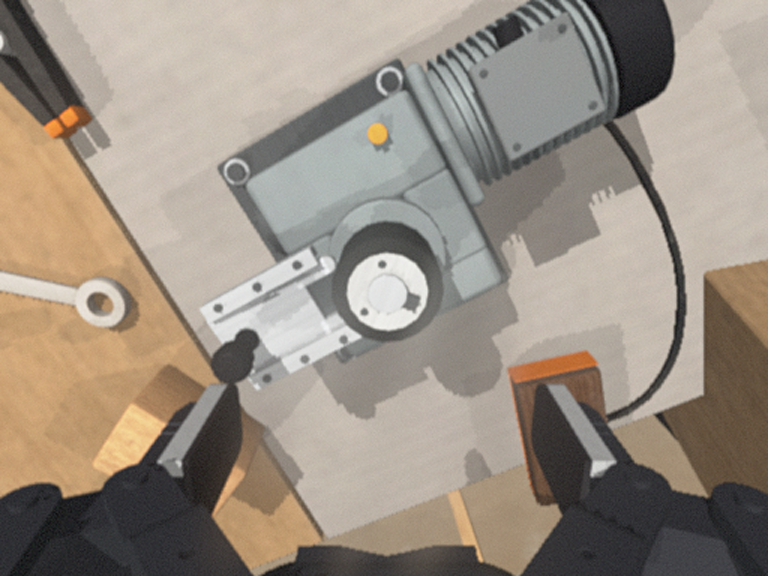

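The roller is seated, with its top at z 0.147 as expected. The knob is visible at about (235,352) in the 768-px picture. Next I'll go over the knob with the tool aligned to the slide.

Call:
arm_command(plan="-0.0153 -0.029 0 0;-0.0153 -0.029 0 0;-0.0153 -0.029 0 0;0 0 0 10.2;0 0 0 10.2;0 0 0 10.2;0 0 0 10.2;0 0 0 10.2;0 0 0 10;0 0 0 0;0 0 0 0")

```text
clock: 19.82
tcp_pos: [0.4601, -0.2202, 0.2538]
orientation: [3.14, 0.102, -0.001]
contact_force: [-0.7, -0.4, 0.0]
grip_width: 0.085
gripper_force: 0.0
```

```bash
python3 - <<'E'
from h import *
o,p,d=snap('wrist','w6'); print(o['tcp_pos'],psi(o),o['joints'].round(2))
P=cloud('wrist',d,o); Z=P[...,2]
k=(Z>.128)&(Z<.145)&(P[...,0]<.51)&(np.hypot(P[...,0]-.463,P[...,1]+.22)<.04); print('knob',k.sum(),P[k].mean(0),P[k].min(0),P[k].max(0))
c,rad=cv2.minEnclosingCircle(np.argwhere(k&(Z>.137))[:,::-1].astype(np.float32)); print(c,rad,plane('wrist',c,.14,o))
q=(Z>.141)&(Z<.16)&(P[...,0]>.51); print('roller',P[q].min(0),P[q].max(0))
E
```

```text
[ 0.46006525 -0.22021603  0.25380815] 3.708287931384703 [-0.54  0.32  1.07  1.98 -0.32  1.03 -0.83]
knob 639 [ 0.46574031 -0.22088555  0.13797048] [ 0.4541914  -0.2318191   0.12822557] [ 0.47489767 -0.210125    0.14122497]
(258.0, 187.0) 13.038504600524902 [[ 0.46527798 -0.22085469  0.14      ]]
roller [ 0.5323959  -0.24386616  0.14166776] [ 0.58764205 -0.18840769  0.152582  ]
```

Call:
arm_command(plan="0.0025 0.0006 0.02 0;0 0 0.03 0;0 0 0.03 0;0 0 0.03 0;0 0 0.014 0;0 0 0 0")

```text
clock: 20.62
tcp_pos: [0.4625, -0.2208, 0.1299]
orientation: [-3.14, -0.097, 0.002]
contact_force: [-0.5, -0.8, 0.1]
grip_width: 0.0854
gripper_force: 0.0
```

Call:
arm_command(plan="0 0 0 0;0 0 0 0;0 0 0 0;0 0 0 0;0 0 0 0;0 0 0 0;0 0 0 0", hand=1, grip_force=30)

```text
clock: 21.5
tcp_pos: [0.4631, -0.2206, 0.1306]
orientation: [-3.139, -0.097, -0.001]
contact_force: [-1.3, 3.0, 5.8]
grip_width: 0.0179
gripper_force: 29.4
```

Call:
arm_command(plan="0.003 0 0 0;0.005 0 0 0;0.005 0 0 0;0.005 0 0 0;0.005 0 0 0;0.005 0 0 0;0.004 0 0 0;0 0 0 0")

```text
clock: 22.5
tcp_pos: [0.4951, -0.2187, 0.1306]
orientation: [-3.14, -0.097, -0.001]
contact_force: [-1.3, 1.2, 6.5]
grip_width: 0.0174
gripper_force: 29.3
```

Call:
arm_command(plan="0.002 0 0 0;0.002 0 0 0;0 0 0 0")

```text
clock: 22.88
tcp_pos: [0.4987, -0.2185, 0.1306]
orientation: [-3.139, -0.097, 0.0]
contact_force: [-1.7, 1.3, 6.1]
grip_width: 0.0179
gripper_force: 29.4
```

Call:
arm_command(plan="0.002 0 0 0;0.001 0 0 0;0 0 0 0")

```text
clock: 23.25
tcp_pos: [0.4999, -0.2185, 0.1305]
orientation: [-3.138, -0.095, 0.005]
contact_force: [-8.4, 2.4, 12.6]
grip_width: 0.018
gripper_force: 30.0
```

Call:
arm_command(plan="0.0015 0 0 0;0 0 0 0;0 0 0 0")

```text
clock: 23.62
tcp_pos: [0.4999, -0.2184, 0.1305]
orientation: [-3.137, -0.094, 0.008]
contact_force: [-11.7, 2.7, 16.5]
grip_width: 0.018
gripper_force: 30.4
```

```bash
python3 - <<'E'
from h import *
o=r.get_obs(); print(o['tcp_pos'],o['contact_force'].round(1),o['moment'].round(2))
a=np.load('pics/s1.npz'); _,p,d=snap('side','s2')
for q in (a['d'],d):
    P=cloud('side',q); Z=P[...,2]
    # light fork/keeper plate and knob stem above the plate
    k=(Z>.110)&(Z<.118)&(np.hypot(P[...,0]-.48,(P[...,1]+.22))<.045); print(k.sum(),P[k].mean(0) if k.any() else '')
E
```

```text
[ 0.49991043 -0.21843887  0.13048027] [-11.7   2.7  16.5] [0.54 2.57 0.05]
15 [ 0.46073971 -0.2238427   0.11364973]
7 [ 0.49528576 -0.21877594  0.11383467]
```

A hard stop at knob x 0.4999 is 60 mm from the hub, so the fork is home. Now I'll release and rise.

Call:
arm_command(plan="-0.001 0 0 0;0 0 0 0;0 0 0 0;0 0 0 0;0 0 0 0", hand=-1)

```text
clock: 24.3
tcp_pos: [0.5024, -0.2183, 0.1301]
orientation: [3.14, 0.097, -0.0]
contact_force: [0.4, 0.9, 0.3]
grip_width: 0.0852
gripper_force: 0.0
```

Call:
arm_command(plan="0 0 -0.02 0;0 0 -0.03 0;0 0 -0.03 0;0 0 -0.03 0;-0.035 0 -0.014 0;0 0 0 0;0 0 0 0")

```text
clock: 25.18
tcp_pos: [0.4678, -0.2203, 0.2549]
orientation: [-3.14, -0.097, -0.002]
contact_force: [1.2, -0.3, -0.5]
grip_width: 0.0852
gripper_force: 0.0
```

```bash
python3 - <<'E'
from h import *
o,p,d=snap('wrist','w7'); print(o['tcp_pos'],psi(o))
P=cloud('wrist',d,o); Z=P[...,2]
k=(Z>.128)&(Z<.145)&(P[...,0]<.522)&(np.hypot(P[...,0]-.50,P[...,1]+.22)<.022)
c,rad=cv2.minEnclosingCircle(np.argwhere(k&(Z>.137))[:,::-1].astype(np.float32)); print('knob',k.sum(),P[k].mean(0),rad,plane('wrist',c,.14,o))
q=(Z>.141)&(Z<.16)&(P[...,0]>.523); print('roller',P[q].min(0),P[q].max(0))
E
```

```text
[ 0.46783222 -0.22031154  0.2549059 ] 3.5299011238639055
knob 678 [ 0.50169483 -0.21881858  0.13819108] 13.407198905944824 [[ 0.50120205 -0.21887545  0.14      ]]
roller [ 0.53240897 -0.24388668  0.14173073] [ 0.58782826 -0.18876013  0.15259476]
```

The seen travel is about 36 mm, which is close to the limit. I'll confirm the stop by pushing the knob from behind with shut fingers.

Call:
arm_command(plan="-0.015 0 0 0;0 0 0.03 0;0 0 0.03 0;0 0 0.03 0;0 0 0.03 0;0 0 0.004 0;0 0 0 0;0 0 0 0", hand=1)

```text
clock: 26.22
tcp_pos: [0.453, -0.2218, 0.1313]
orientation: [3.14, 0.096, 0.003]
contact_force: [0.2, -0.1, 0.4]
grip_width: 0.0003
gripper_force: 0.0
```

Call:
arm_command(plan="0.006 0 0 0;0.006 0 0 0;0.005 0 0 0;0.004 0 0 0;0 0 0 0")

```text
clock: 26.85
tcp_pos: [0.4736, -0.2201, 0.1301]
orientation: [3.14, 0.097, -0.0]
contact_force: [-0.8, 1.0, -0.4]
grip_width: 0.0004
gripper_force: 0.0
```

Call:
arm_command(plan="0.003 0 0 0;0.003 0 0 0;0 0 0 0")

```text
clock: 27.22
tcp_pos: [0.4787, -0.2198, 0.13]
orientation: [-3.14, -0.096, 0.002]
contact_force: [-2.9, 0.2, 1.4]
grip_width: -0.0
gripper_force: 1.4
```

Call:
arm_command(plan="0.002 0 0 0;0.002 0 0 0;0 0 0 0")

```text
clock: 27.6
tcp_pos: [0.4789, -0.2198, 0.1297]
orientation: [-3.138, -0.093, 0.011]
contact_force: [-13.4, 0.6, 10.3]
grip_width: -0.0001
gripper_force: 6.9
```

Call:
arm_command(plan="0.002 0 0 0;0.001 0 0 0;0 0 0 0")

```text
clock: 27.98
tcp_pos: [0.4791, -0.2199, 0.1294]
orientation: [-3.136, -0.09, 0.018]
contact_force: [-22.3, 1.2, 16.8]
grip_width: -0.0
gripper_force: 10.9
```

The stop holds hard at 22 N with no movement, so the fork is home. I'll retreat and hand in.

Call:
arm_command(plan="-0.01 0 0 0;-0.015 0 0 0;0 0 -0.03 0;0 0 -0.03 0;0 0 -0.03 0;0 0 -0.03 0;0 0 0 0;0 0 0 0")

```text
clock: 28.98
tcp_pos: [0.4611, -0.2203, 0.2496]
orientation: [-3.139, -0.097, -0.0]
contact_force: [-0.5, 0.8, -0.5]
grip_width: 0.0001
gripper_force: 0.0
```

```bash
python3 - <<'E'
from h import *
o,p,d=snap('wrist','w8'); print(o['tcp_pos'],o['contact_force'].round(1))
P=cloud('wrist',d,o); Z=P[...,2]
k=(Z>.137)&(Z<.145)&(P[...,0]<.522)&(np.hypot(P[...,0]-.50,P[...,1]+.22)<.022)
c,rad=cv2.minEnclosingCircle(np.argwhere(k)[:,::-1].astype(np.float32)); print('knob',k.sum(),plane('wrist',c,.14,o))
q=(Z>.141)&(Z<.16)&(P[...,0]>.523); print('roller',P[q].min(0),P[q].max(0))
print(ticket.hand_in())
E
```

```text
[ 0.46112709 -0.22032749  0.2495946 ] [-0.5  0.8 -0.5]
knob 572 [[ 0.50111943 -0.2187752   0.14      ]]
roller [ 0.53245464 -0.24392564  0.14203716] [ 0.58757347 -0.18835878  0.1523486 ]
the job is handed in; nothing more can be done
None
```

The job is handed in with no verdict shown: the roller's key is in the keyway and its collar is down on the cover, and the fork is against a hard stop (22 N push, no movement). By camera it slid only about 36 mm; its knob now stands about 60 mm from the axis, where it should be when home.

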